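# Find the rocking pot lid and press it home

### The job

Four lidded talc pots stand on the bench, and one lid has not been pressed on properly. Press lightly near the rim of one lid after another, watching for the one that rocks under the finger, then press that lid down in its middle until it is fully home. Only press with the fingertips: do not lift or pull at any lid or hit it hard, and leave the moulds and other things standing among the pots where they are.

Things in the scene. Friction and masses are not known exactly. Their poses are not given: they have to be found in the camera images.
- lid1: One of four identical flat round white lids, 80 mm across, skirt 16 mm deep, each on a white pot fixed to the bench on a grey foot 92 mm across. Origin: centre of its flat upper face; z up. Upper faces stand 55 to 63 mm above the bench as the feet differ in thickness: neither height nor number tells which lid is loose. Pots stand at least 160 mm apart.
- lid2: Same lid as lid1, origin and axes alike. Any one of the four may be the loose one. A lid that is on properly feels rigid wherever it is pressed, rim or middle.
- lid3: Same lid as lid1. The loose lid sits level but 4 mm too high on its pot. Pressed 28 to 38 mm from its centre with 1 to 4 N it rocks: that side gives 3 to 4 mm (0.1 rad), the far side rises, and it springs level when released. Such light rim presses do not seat it.
- lid4: Same lid as lid1. Pressed within 10 mm of its centre with more than 8 to 12 N (14 to 20 N is right) the loose lid goes straight down 4 mm to a stop, stays there and rocks no more. A lid pulled upward comes up against a weak spring.
- mould_a: Bystander, loose: pink rubber mould block, 63x44x23 mm, between two pots. Origin: centre of its underside.
- mould_b: Bystander, loose: pink rubber mould block, 64x46x23 mm, between two pots. Origin: centre of its underside.
- mould_c: Bystander, loose: pink rubber mould block, 80x57x23 mm, on the robot's side of the pots. Origin: centre of its underside.
- open_mould_a: Bystander, loose: opened mould half, dark pink on cream, 86x66x24 mm, on the robot's side of the pots. Origin: centre of its underside.
- ring_a: Bystander, loose: blue wax ring pattern lying flat, 36x46x4 mm, between two pots. Origin: centre of its underside.
- scalpel_a: Bystander, loose: thin steel hand tool lying flat, 142x10x5 mm, on the robot's side of the pots. Origin: centre of its underside.

How it is judged:
On the way:
1. a lid is pressed near its rim so that it rocks (tilts more than 0.05 rad) (angle between any of lid1, lid2, lid3, lid4's own z axis and vertical above 0.05 rad), for 0.1 s.
At the end, for the whole second after the job is handed in: The lid that was loose has gone down onto its pot (more than 3 mm of its 4 mm) and stays there, all four lids are level within 0.03 rad and at rest, and every bystander is within 25 mm of where it stood (distance of any of lid1, lid2, lid3, lid4 from where it was at the start of the episode above 0.003 m and angle between each of lid1, lid2, lid3, lid4's own z axis and vertical below 0.03 rad and distance of each of lid1, lid2, lid3, lid4 from where it was at the start of the episode below 0.0055 m and linear speed of each of lid1, lid2, lid3, lid4 below 0.01 m/s and distance of each of mould_a, mould_b, mould_c, open_mould_a, ring_a, scalpel_a from where it was at the start of the episode below 0.025 m); the robot touches nothing.
It fails at once if a lid is lifted or pulled up (more than 7 mm from where it was) (distance of any of lid1, lid2, lid3, lid4 from where it was at the start of the episode above 0.007 m).
It fails at once if a lid is hit or pressed with more than 45 N (contact force between the fingers and lid1 above 45 N or contact force between the fingers and lid2 above 45 N or contact force between the fingers and lid3 above 45 N or contact force between the fingers and lid4 above 45 N).
It fails at once if a bystander is lifted (its underside more than 15 mm above the bench) or shoved more than 25 mm (distance of any of mould_a, mould_b, mould_c, open_mould_a, ring_a, scalpel_a from where it was at the start of the episode above 0.025 m or height (world z) of any of mould_a, mould_b, mould_c, open_mould_a, ring_a, scalpel_a above 0.015 m).
It also fails if it takes over 51 s, if anything falls off the work surface, if the arm or the gripper's body presses on something with over 40 N, if the wrist force passes 120 N, or if a joint passes its speed limit or range.

### The arm

A 6-joint arm with a two-finger parallel gripper is mounted at the origin on a cart in front of the work surface, level with it; the furniture and walls round the work are solid. World frame = base frame: x ahead of the robot, y to its left, z up, the work surface at z = 0. Lengths are in m, angles in rad, forces in N, time in s.
With the tool pointing down it reaches from about 0.275 to 0.875 m from the base axis. Payload 12.5 kg.
Tool frame: the origin (TCP) lies on the centre line of the jaws, within the pads' length; the fingertips stand r.finger_overhang ahead of it and the grasp point (between the pads) lies 3 mm ahead of it (r.finger_overhang is the distance from the TCP to the fingertips, in m); z points along the fingers, y is the direction in which the jaws open and shut (so a half turn about z gives the same grasp; the last joint's range is limited). The gripper opens to 85 mm and grips with 20 to 120 N. Pads are 22 mm wide; open, the fingers measure 114 mm over their backs; the gripper's body (76 mm by 85 mm) begins 54 mm behind the grasp point. The pads swing forward as they close: fully open they stand 13 mm farther back than shut.
Start: joints at [-1.255, 0.351, 1.652, -0, 1.139, -0.085], TCP at [0.215, -0.506, 0.253] pointing down, gripper open.
Joint ranges: [-2.75, 2.75], [-0.79, 2.1], [0.01, 2.65], [-1.57, 4.71], [0.07, 3.14], [-2.87, 2.87]. Speed limits (rad/s): [2.22, 2.22, 2.79, 3.14, 3.14, 3.14].

### API

Orientations are given as a unit quaternion [x, y, z, w].
In Python, from cell import r, optics gives the robot as it stands. The module is installed in compiled form; this text tells all that it offers. Calls block until the motion is done:
- r.move_to(position, orientation): joint-space move of the TCP to a pose.
- r.move_linear(position, rot=None, vel=0.15): straight line of the TCP; rot=None keeps the orientation; vel is the mean speed in m/s.
- r.set_joints(angles): joint-space move.
- r.set_gripper(opening, squeeze=None): opening from 0.0 (shut) to 1.0 (fully open); squeeze is the grip in N (None keeps the last); returns when the fingers have stopped.
- r.sleep(seconds).
- r.inverse_kinematics(position, orientation): joint angles nearest the present ones, or None.
- optics.get_image(name): name is "scene" or "top"; returns a dict with "pixels" (420x560x3 uint8, red, green, blue), "depth" (420x560 float32, m along the optical axis (not along the pixel's ray), 0 where there is no reading), "fx", "fy", "cx", "cy" (pixels), "camera_from_world" (4x4, takes a point from world to camera coordinates). Camera axes: x right, y down, z forward; pixel columns grow to the right and rows downward; lengths in m; the calibration is good to about 2 mm. A picture is of the moment at which its call begins.
A pose or a line that the arm cannot do raises r.PlanningError and nothing moves.
- r.hand_in(): hands the job in, once; it reports no verdict.
Readings, each from a call of its own:
- r.current_t(): time.
- r.current_q(): joint angles.
- r.current_qvel(): joint speeds.
- r.current_effort(): joint torques, N m.
- r.current_tool_pos(): TCP position.
- r.current_ee_rot(): TCP orientation.
- r.current_contact_force(): force on the tool from outside, world axes, zero at the start.
- r.current_torque(): the same for the moment, N m.
- r.current_opening(): opening from 0.0 (shut) to 1.0 (fully open).
Only numpy, scipy, OpenCV 4.12 (cv2) and the standard library are available. Lean on these libraries where they do the work, as an engineer would, in place of code of your own. Each camera call takes 0.05 s, during which the arm holds its last target.

## Working session

There is one attempt and no reset: what is moved stays moved. The work goes in short steps, each a Python script; the robot and the scene stay as the last script left them, time stands still between calls to the robot, and variables do not carry over. Pictures are saved under pics/ and viewed, and the job is handed in when it is done.

```bash
mkdir -p pics; python3 - <<'E'
from cell import r, optics
import cv2, numpy as np
for n in ("scene","top"):
    d=optics.get_image(n)
    cv2.imwrite(f"pics/{n}0.png",d["pixels"][:,:,::-1]); np.savez(f"{n}0.npz",**d)
    print(n,d["fx"],d["cx"],d["cy"],d["camera_from_world"].round(3).tolist())
print(r.current_t(),r.finger_overhang,r.current_ee_rot(),r.current_tool_pos(),r.current_contact_force(),r.current_opening())
E
```

```text
scene 389.6339408839279 280.162507445784 210.4868677910238 [[-0.891, -0.455, 0.013, 0.457], [-0.256, 0.477, -0.841, 0.179], [0.376, -0.752, -0.541, 0.729], [0.0, 0.0, 0.0, 1.0]]
top 542.393967132044 278.886847530752 213.9704451153923 [[-0.015, -1.0, -0.009, 0.022], [-0.992, 0.016, -0.124, 0.5], [0.124, 0.007, -0.992, 1.376], [0.0, 0.0, 0.0, 1.0]]
0.1 0.022 [ 9.79988778e-01  1.99052082e-01 -6.55919722e-05 -5.09359498e-04] [ 0.21453318 -0.50615314  0.25281293] [ 0.32837537 -0.5923809   0.45585663] 1.0010638452883314
```

View pics/top0.png

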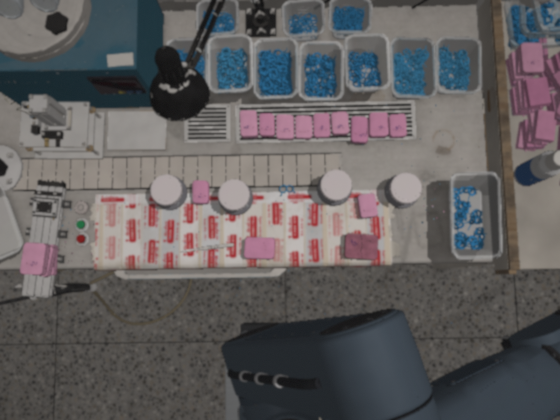

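View pics/scene0.png

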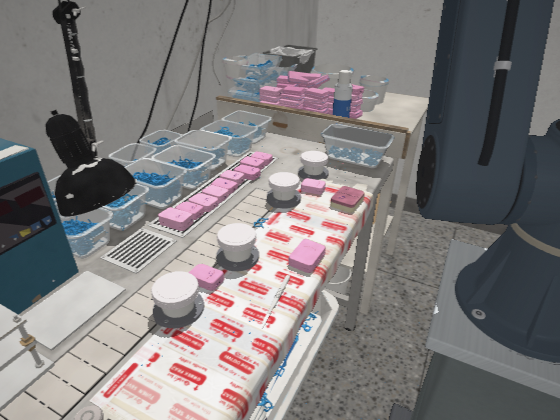

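The top view shows the four white lids near pixels (167,191), (234,196), (335,187) and (405,189). The mould blocks are at (200,191), (260,247), (367,205) and (361,247). A black lamp hangs at (178,90). Next I'll fit the lid positions from depth.

```bash
cat > h.py <<'E'
import numpy as np, cv2
def world(d):
    dep=d["depth"].astype(float); v,u=np.mgrid[:dep.shape[0],:dep.shape[1]]
    P=np.stack([(u-d["cx"])/d["fx"]*dep,(v-d["cy"])/d["fy"]*dep,dep,np.ones_like(dep)],-1)
    W=P@np.linalg.inv(d["camera_from_world"]).T
    W=W[...,:3]; W[dep==0]=np.nan
    return W
E
python3 - <<'E'
from h import *
d=np.load("top0.npz"); W=world(d); px=d["pixels"].astype(int)
for (u,v) in [(167,191),(234,196),(335,187),(405,189)]:
    s=np.s_[v-26:v+27,u-26:u+27]; w=W[s]; z=w[...,2]
    zt=np.nanmedian(W[v-5:v+6,u-5:u+6,2]); m=(abs(z-zt)<.006)
    n,l,st,c=cv2.connectedComponentsWithStats(m.astype(np.uint8)); k=l[26,26]; m=l==k
    p=w[m]; (cx,cy),rad=cv2.minEnclosingCircle(p[:,:2].astype(np.float32))
    print((u,v),"top",zt.round(4),"mean",p.mean(0).round(4),"circ",round(cx,4),round(cy,4),round(rad,4))
print("bench z",np.nanmedian(W[190:200,280:290,2]))
print("lamp",[W[v,u].round(3).tolist() for u,v in[(178,90),(178,110),(200,95),(165,65),(180,115)]])
# anything tall within workspace
m=(W[...,2]>.09)&(W[...,0]>.3)&(W[...,0]<.75)&(abs(W[...,1])<.5); m[300:]=0
n,l,st,c=cv2.connectedComponentsWithStats(m.astype(np.uint8))
for i in range(1,n):
    if st[i,4]>15: print(st[i],np.nanmin(W[l==i],0).round(3),np.nanmax(W[l==i],0).round(3))
d=np.load("scene0.npz"); W=world(d)
for u,v in [(175,288),(237,238),(284,183),(314,158)]: print(W[v,u].round(4), np.nanmedian(W[v-2:v+3,u-4:u+5,2]))
E
```

```text
(167, 191) top 0.0566 mean [0.5665 0.3045 0.056 ] circ 0.5671 0.3052 0.0409
(234, 196) top 0.0626 mean [0.5502 0.13   0.0624] circ 0.5503 0.1305 0.0408
(335, 187) top 0.0628 mean [ 0.5708 -0.1314  0.0627] circ 0.5707 -0.1315 0.0405
(405, 189) top 0.0569 mean [ 0.5607 -0.3094  0.0569] circ 0.5612 -0.3101 0.0405
bench z -0.00013333464299358777
lamp [[0.767, 0.241, 0.225], [0.73, 0.246, 0.194], [0.765, 0.194, 0.197], [0.799, 0.256, 0.294], [0.721, 0.244, 0.184]]
[152  98  54  23 877] [0.71  0.187 0.161] [0.75  0.316 0.222]
[ 82 115   7  32 117] [0.669 0.489 0.095] [0.75  0.5   0.117]
[0.5626 0.3082 0.056 ] 0.05605657639222078
[nan nan nan] 0.06243087164544586
[ 0.5611 -0.1129  0.0612] 0.062369136659310265
[ 0.5556 -0.2965  0.0566] 0.05657996330221604
```

```bash
cat >> h.py <<'E'
from cell import r, optics
Q=[1.,0,0,0]
L={4:(.5610,-.3098,.0569),3:(.5708,-.1315,.0628),2:(.5503,.1303,.0626),1:(.5668,.3049,.0563)}
def f(): return np.array(r.current_contact_force())
E
python3 - <<'E'
from h import *
t0=r.current_t()
r.set_gripper(0.0); print("grip",r.current_t()-t0)
x,y,z=L[4]
r.move_to([x-.034,y,z+.022+.03],Q); print("mv",r.current_t())
r.move_linear([x-.034,y,z+.022+.006],vel=.05); print(r.current_t(),f().round(2),np.round(r.current_tool_pos(),4))
t=r.current_t(); r.move_linear([x-.034,y,z+.022+.004],vel=.02); print("dt",r.current_t()-t,f().round(2),np.round(r.current_tool_pos(),4))
d=optics.get_image("scene"); cv2.imwrite("pics/s1.png",d["pixels"][150:360,140:420,::-1].repeat(2,0).repeat(2,1))
E
```

```text
grip 0.7667
mv 2.3417
2.975 [-0.53  0.45  0.45] [ 0.527  -0.3099  0.0848]
dt 0.25 [-0.87  0.91  0.11] [ 0.5271 -0.3098  0.083 ]
```

View pics/s1.png

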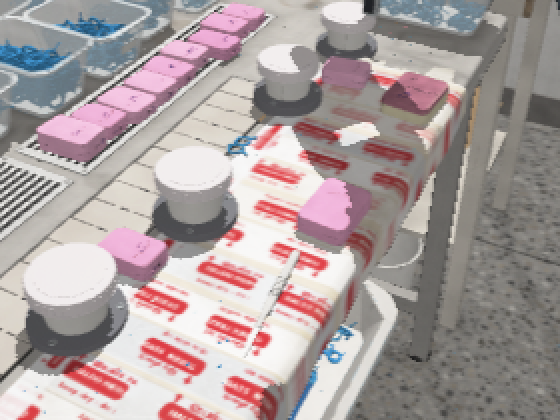

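The crop cuts off the gripper at lid 4, but it shows nothing has been disturbed. I'll press in 0.7 mm steps while watching the force.

```bash
cat >> h.py <<'E'
def favg(n=4):
    a=[]
    for _ in range(n): a.append(f()); r.sleep(.02)
    return np.mean(a,0)
def probe(k,dx=-.034,lim=3.0,maxd=.0045,step=.0007):
    x,y,z=L[k]; zt=z+.022
    f0=favg(); zc=zt+.003; log=[]; first=None
    while True:
        r.move_linear([x+dx,y,zc],vel=.02)
        df=(favg()-f0)[2]; tz=r.current_tool_pos()[2]-zt
        log.append((round(tz*1e3,2),round(float(df),2)))
        if first is None and df>1.0: first=tz
        if df>lim or zc<zt-.007: break
        zc-=step
    print(k,log,"first",first,"t",r.current_t())
    return log
def up(k,h=.012,dx=-.034):
    x,y,z=L[k]; r.move_linear([x+dx,y,z+.022+h],vel=.05)
E
python3 - <<'E'
from h import *
probe(4)
d=optics.get_image("top"); cv2.imwrite("pics/t2.png",d["pixels"][120:270,300:470,::-1].repeat(4,0).repeat(4,1))
up(4)
print(r.current_t())
E
```

```text
4 [(np.float64(3.0), -0.3), (np.float64(2.27), -0.31), (np.float64(1.59), -0.77), (np.float64(0.87), -0.29), (np.float64(0.16), -0.32), (np.float64(-0.4), 1.3), (np.float64(-0.64), 7.53)] first -0.00039753408379882005 t 5.5583
6.025
```

Lid 4 is rigid: force rose 6 N over 0.24 mm. On to lids 3, 2 and 1, stopping at the one that gives.

```bash
python3 - <<'E'
from h import *
for k in (3,2,1):
    x,y,z=L[k]
    p=r.current_tool_pos(); r.move_linear([p[0],p[1],.125],vel=.15)
    r.move_to([x-.034,y,z+.022+.025],Q)
    r.move_linear([x-.034,y,z+.022+.005],vel=.05)
    log=probe(k,step=.0006)
    c=[a for a,b in log if b>.6]
    if c and c[0]-c[-1]>1.2:
        r.sleep(.1)
        for n in("scene","top"):
            d=optics.get_image(n); np.savez(f"{n}_p.npz",**d); cv2.imwrite(f"pics/{n}_p.png",d["pixels"][:,:,::-1])
        print("rocks",k,np.round(r.current_tool_pos(),4)); break
    up(k)
E
```

```text
3 [(np.float64(3.07), -0.06), (np.float64(2.39), 0.48), (np.float64(1.78), -0.13), (np.float64(1.19), 0.2), (np.float64(0.58), 0.41), (np.float64(-0.01), 0.44), (np.float64(-0.46), 3.24)] first -0.0004632955570319647 t 9.9833
2 [(np.float64(3.05), 0.03), (np.float64(2.42), 0.04), (np.float64(1.77), 0.03), (np.float64(1.17), -0.18), (np.float64(0.57), 0.1), (np.float64(-0.02), -0.19), (np.float64(-0.59), 0.09), (np.float64(-1.2), 0.61), (np.float64(-1.79), 1.0), (np.float64(-2.42), 1.58), (np.float64(-3.01), 1.83), (np.float64(-3.41), 5.18)] first -0.002419486033350002 t 16.1667
rocks 2 [0.5163 0.1303 0.0812]
```

Lid 2 gives about 3 mm under less than 2 N and then stops, so it rocks. I'll confirm the tilt from depth.

```bash
python3 - <<'E'
from h import *
for n in ("top0","top_p","scene0","scene_p"):
    W=world(np.load(n+".npz")); c=L[2]
    m=(np.hypot(W[...,0]-c[0],W[...,1]-c[1])<.036)&(abs(W[...,2]-c[2])<.007)
    p=W[m]
    if len(p)<20: print(n,len(p));continue
    A=np.c_[p[:,0]-c[0],p[:,1]-c[1],np.ones(len(p))]; s=np.linalg.lstsq(A,p[:,2],rcond=None)[0]
    print(n,len(p),s.round(4))
E
```

```text
top0 608 [0.0041 0.0046 0.0625]
top_p 0
scene0 569 [-0.0009 -0.0079  0.0625]
scene_p 468 [ 0.1005 -0.0065  0.0625]
```

View pics/scene_p.png

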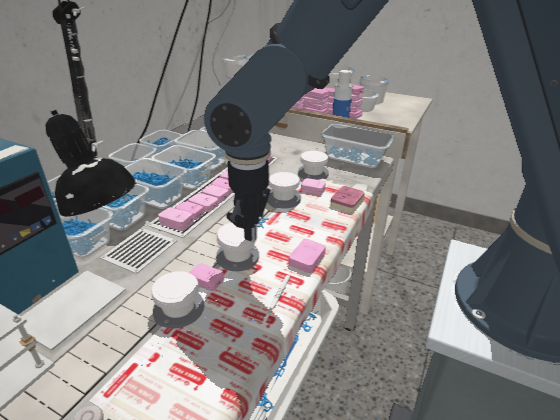

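The picture shows the fingertip on lid 2's near rim at (240,235), and depth gives a tilt of 0.10 rad. Now the press in its middle.

```bash
python3 - <<'E'
from h import *
x,y,z=L[2]; zt=z+.022
up(2); r.move_linear([x,y,zt+.012],vel=.08); r.move_linear([x,y,zt+.003],vel=.05)
f0=favg(); zc=zt+.001; log=[]
while True:
    r.move_linear([x,y,zc],vel=.02)
    df=float((favg(2)-f0)[2]); tz=(r.current_tool_pos()[2]-zt)*1e3
    log.append((round(float(tz),2),round(df,1)))
    if df>15 or zc<zt-.0075: break
    zc-=.0004 if df<5 else .0003
print(log,r.current_t())
E
```

```text
[(0.98, 0.0), (0.61, 0.1), (0.2, 0.0), (-0.11, 1.0), (-0.28, 5.5), (-0.48, 6.7), (-0.75, 7.1), (-1.04, 7.5), (-1.33, 6.8), (-1.63, 7.3), (-1.94, 7.4), (-2.24, 7.5), (-2.56, 6.9), (-2.84, 6.9), (-3.15, 7.1), (-3.43, 7.1), (-3.75, 7.6), (-4.06, 7.9), (-4.2, 8.9), (-4.33, 11.6), (-4.38, 14.2), (-4.42, 18.2)] 24.0333
```

It went down about 4.1 mm to a firm stop at 18 N. I'll check that it stays down and no longer rocks, then back off and check the whole scene.

```bash
python3 - <<'E'
from h import *
x,y,z=L[2]
r.sleep(.2); up(2,.012,0)
L[2]=(x,y,z-.004)
r.move_linear([x-.034,y,z+.018+.012],vel=.08); r.move_linear([x-.034,y,z+.018+.004],vel=.05)
probe(2,step=.0006); up(2,.03)
r.move_linear([x-.034,y,.2],vel=.15)
r.set_joints([-1.255,0.351,1.652,0,1.139,-0.085]); r.sleep(.3)
for n in ("top","scene"):
    d=optics.get_image(n); np.savez(n+"_e.npz",**d); cv2.imwrite(f"pics/{n}_e.png",d["pixels"][:,:,::-1])
print(r.current_t(),f().round(2))
for n in("top0","top_e"):
  W=world(np.load(n+".npz"))
  for k,c in L.items():
    m=(np.hypot(W[...,0]-c[0],W[...,1]-c[1])<.034)&(abs(W[...,2]-c[2])<.008); p=W[m]
    A=np.c_[p[:,0]-c[0],p[:,1]-c[1],np.ones(len(p))]; print(n,k,np.linalg.lstsq(A,p[:,2],rcond=None)[0].round(4))
E
```

```text
2 [(np.float64(3.05), 0.24), (np.float64(2.43), -0.29), (np.float64(1.79), -0.53), (np.float64(1.2), 0.01), (np.float64(0.59), 0.02), (np.float64(-0.01), 0.15), (np.float64(-0.39), 5.02)] first -0.00039236452645825814 t 27.9
32.3167 [ 0.53 -0.14  0.11]
top0 4 [-0.0213 -0.0062  0.057 ]
top0 3 [ 0.0023 -0.0071  0.0629]
top0 2 [0.0011 0.005  0.0622]
top0 1 [-0.006  -0.0059  0.0562]
top_e 4 [-0.0049 -0.0081  0.0571]
top_e 3 [0.0008 0.0109 0.0631]
top_e 2 [ 0.0085 -0.0083  0.0587]
top_e 1 [-0.0122  0.0112  0.056 ]
```

View pics/top_e.png

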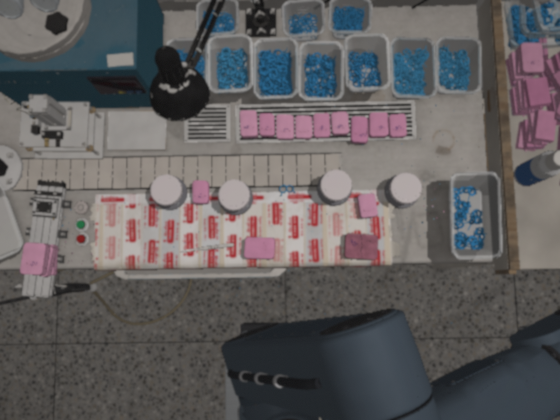

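The picture matches the first one: moulds at (200,191), (260,247), (367,205) and (361,247), all unmoved. Lid 2 is now lower and rigid, and the arm is clear. I'm handing in.

```bash
python3 -c "
from cell import r
r.hand_in(); print(r.current_t())"
```

```text
the job is handed in; nothing more can be done
the job is handed in; nothing more can be done
```

The loose lid was the one at about (0.55, 0.13), the second from the left, which I called lid 2. It is now pressed fully home and the job is handed in.

- **Finding it:** I pressed the near rims of three lids, starting from the right. Lids 4 and 3 felt rigid. Lid 2 gave about 3 mm under less than 2 N, and the scene camera's depth showed it tilted 0.10 rad. I did not probe lid 1, because the loose one was already found.
- **Seating it:** I pressed lid 2 in its middle. It gave way at about 7 N, slightly below the stated 8 to 12 N. It then went down about 4.1 mm to a firm stop, where I pressed to 18 N.
- **Last checks:** A second rim press on lid 2 met a rigid lid about 4 mm lower. Top-camera depth put its face at 58.7 mm, against 62.2 mm before. That is 3.5 mm of drop against 4.1 mm by touch, which is within the camera's error. All four lids read level to within 0.02 rad, about the noise of the depth fit.
- **Surroundings:** By eye, the moulds and other things look the same in the before and after top pictures; I did not measure them. The arm was clear of everything, at about 32 s of the 51 s allowed.
- **Light-press limit:** The rim presses peaked at about 7.5 N on lid 4 and about 5 N on lid 2. That is over the 1 to 4 N given for light presses, but far below the 45 N limit.

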